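# Set up the ice-block table

## Task

Set up the table for making ice blocks: fold the green crate's walls fully upright, the two long sides first and then the two ends, and stand every cut-open milk carton upright on the crate's floor. Take the chalkboard out of its rack and lean it against the low plank wall, slate side outwards, with its bottom edge down on the table behind the batten and up against it, the whole board in front of the plank. Leave the whole cartons and everything else on the table where they are.

Things in the scene. Friction and masses are not known exactly. Their poses are not given: they have to be found in the camera images.
- crate: Base of a green folding crate, fixed: 292 x 206 mm, inner floor 5 mm above the table. Origin under its middle; x along its length (to the robot's left), y towards the robot, z up. Walls 8 mm thick, tops 119 mm above the table when upright, then 268 x 186 mm inside. Folded, the long side walls lie on top of the end walls, so they are raised first.
- near_side (a joint): Hinge of the crate's long side wall nearest the robot (264 mm long, at crate y = +97 mm). 0 = folded in flat, 1.57 = upright (a stop). Stiff: the wall stays where it is left (3 N at the bar moves it). Hinge line parallel to crate x, 38 mm above the table; the wall's grip bar turns about it at a radius of 75 mm.
- far_side (a joint): Hinge of the crate's long side wall farthest from the robot (264 mm long, at crate y = -97 mm). 0 = folded in flat, 1.57 = upright (a stop). Stiff: the wall stays where it is left (3 N at the bar moves it). Hinge line parallel to crate x, 38 mm above the table; the wall's grip bar turns about it at a radius of 75 mm.
- left_end (a joint): Hinge of the crate's end wall on the robot's left (176 mm long, at crate x = +138 mm). 0 = folded in flat, 1.57 = upright (a stop). Stiff: the wall stays where it is left (3 N at the bar moves it). Hinge line parallel to crate y, 22 mm above the table; the wall's grip bar turns about it at a radius of 91 mm.
- right_end (a joint): Hinge of the crate's end wall on the robot's right (176 mm long, at crate x = -138 mm). 0 = folded in flat, 1.57 = upright (a stop). Stiff: the wall stays where it is left (3 N at the bar moves it). Hinge line parallel to crate y, 22 mm above the table; the wall's grip bar turns about it at a radius of 91 mm.
- near_side_bar (a point): Middle of the round grip bar on that wall's free edge, parallel to the hinge (12 mm thick, 104 mm long, folded: 38 mm above the table, 44 mm from the other side's bar). Beside it a hand hole, 32 x 104 mm, goes right through the wall: pinch the bar from above, one finger in the hole, one beyond the free edge; it turns between the fingers as the wall swings up.
- far_side_bar (a point): Middle of the round grip bar on that wall's free edge, parallel to the hinge (12 mm thick, 104 mm long, folded: 38 mm above the table, 44 mm from the other side's bar). Beside it a hand hole, 32 x 104 mm, goes right through the wall: pinch the bar from above, one finger in the hole, one beyond the free edge; it turns between the fingers as the wall swings up.
- left_end_bar (a point): Middle of the round grip bar on that wall's free edge, parallel to the hinge (12 mm thick, 104 mm long, folded: 22 mm above the table). Beside it a hand hole, 32 x 104 mm, goes right through the wall: pinch the bar from above, one finger in the hole, one beyond the free edge; it turns between the fingers as the wall swings up.
- right_end_bar (a point): Middle of the round grip bar on that wall's free edge, parallel to the hinge (12 mm thick, 104 mm long, folded: 22 mm above the table). Beside it a hand hole, 32 x 104 mm, goes right through the wall: pinch the bar from above, one finger in the hole, one beyond the free edge; it turns between the fingers as the wall swings up.
- carton1: Milk carton cut open at the top, white with a blue band, brown inside: 57 x 57 x 85 mm high, walls 3 mm, 0.04 to 0.08 kg, standing on the table. Origin at the centre of its underside, z up, x and y square to its faces. Two to four of these are there; None if absent.
- carton2: Milk carton cut open at the top, white with a blue band, brown inside: 57 x 57 x 85 mm high, walls 3 mm, 0.04 to 0.08 kg, standing on the table. Origin at the centre of its underside, z up, x and y square to its faces. Two to four of these are there; None if absent.
- carton3: Milk carton cut open at the top, white with a blue band, brown inside: 57 x 57 x 85 mm high, walls 3 mm, 0.04 to 0.08 kg, standing on the table. Origin at the centre of its underside, z up, x and y square to its faces. Two to four of these are there; None if absent.
- carton4: Milk carton cut open at the top, white with a blue band, brown inside: 57 x 57 x 85 mm high, walls 3 mm, 0.04 to 0.08 kg, standing on the table. Origin at the centre of its underside, z up, x and y square to its faces. Two to four of these are there; None if absent.
- board: Framed chalkboard, 220 mm wide, 180 mm high, 14 mm thick, 0.28 to 0.46 kg: dark slate with a chalk drawing on one side, plywood on the other. Origin at the middle of its bottom edge (mid thickness), z up the board, y along its width; the slate faces its own -x. It starts upright in the rack, slate towards the robot.
- board_top (a point): Middle of the chalkboard's top edge, 180 mm up from its origin.
- rack: Wooden dowel rack, fixed: base 80 x 200 x 15 mm, two pairs of dowels 10 mm thick reaching 85 mm above the table, 22 mm apart, between which the board stands on the base. Origin under its middle, y along its length.
- ledge: Fixed at the right: low plank wall 340 mm long, 120 mm high, 20 mm thick, and a batten 18 x 18 mm on the table in front of it. Origin on the table between them at mid length; x towards the plank, y along it. Plank face at x = +30 mm, batten from x = -40 to -22 mm; table between. With its foot at the batten the board leans on the plank's top edge at about 18 degrees.
- whole_carton: Bystander: whole, uncut milk carton with a closed gable top, 57 x 57 x 127 mm high, standing among the cut ones. Origin centre of underside.
- cup: Bystander: clear plastic cup, 68 mm across the rim, 90 mm high, standing among the cartons. Origin centre of underside.
- paint_bottle: Bystander: green bottle with a black cap, 64 mm across, 160 mm high, behind the crate. Origin centre of underside.
- whole_carton2: Bystander: second whole gable-top carton, 57 x 57 x 127 mm, behind the crate. Origin centre of underside.
- bowl: Bystander: steel bowl, 120 mm across, 50 mm high. Origin centre of underside.
- brush: Bystander: brush 180 mm long lying near the robot's base on the right.
- spoon: Bystander: wooden spoon 200 mm long lying behind the rack.
Mind the look-alikes: they are no part of the job. Leave any pink or turquoise look-alike of the carton2 alone.

How it is judged:
By the outcome, as a careful person would: the job done as asked, in the order asked, and still so for the second after the job is handed in, with the robot touching nothing.
Of carton1, carton2, carton3, carton4 only 2 to 4 are there at a start; the rules pass over those that are not, and their reading is None.
At some moment in a run one of carton1, carton2, carton3, carton4 may be knocked a few centimetres aside while the robot is not near it.
It also fails if it takes over 208 s, if anything falls off the work surface, if the arm or the gripper's body presses on something with over 40 N, if the wrist force passes 120 N, or if a joint passes its speed limit or range.

## Robot

A 7-joint arm with a two-finger parallel gripper is mounted at the origin on the work surface. World frame = base frame: x ahead of the robot, y to its left, z up, the work surface at z = 0. Lengths are in m, angles in rad, forces in N, time in s.
With the tool pointing down it reaches from about 0.425 to 0.875 m from the base axis. Payload 8.4 kg.
Tool frame: the origin (TCP) lies at the very end of the fingers, on their centre line; the grasp point (between the pads) lies 19 mm behind it; z points along the fingers, y is the line along which they close (so a half turn about z gives the same grasp; the last joint's range is limited). The gripper opens to 85 mm and grips with 20 to 120 N. Pads are 22 mm wide; open, the fingers measure 114 mm over their backs; the gripper's body (76 mm by 85 mm) begins 54 mm behind the grasp point. The pads swing forward as they close: fully open they stand 13 mm farther back than shut.
Start: joints at [-0.099, 0.333, 0.04, 1.465, -0.013, 1.343, -0.059], TCP at [0.65, -0, 0.231] pointing down, gripper open.
Joint ranges: [-2.58, 2.58], [-0.38, 2.09], [-1.3, 1.39], [0.25, 2.4], [-1.5, 4.64], [0.08, 2.09], [-2.65, 2.65]. Speed limits (rad/s): [2.22, 2.22, 2.79, 2.79, 3.14, 3.14, 3.14].

## Interface

Orientations are given as a unit quaternion [x, y, z, w].
In Python, from cell import read_state, cams, job gives the robot as it stands. The module is installed in compiled form; this text tells all that it offers.
- The arm moves only by the tool jog_arm, never from a script. Its argument "motion" is one flat list of numbers, 6 for each row, row after row: the shift along the world's x, y, z in units of 40 mm (1.0 is 40 mm), then the turn, a rotation vector about the world's x, y, z in units of 6 degrees (1.0 is 6 degrees). In form: [x, y, z, rx, ry, rz, x, y, z, rx, ry, rz, ...]. A call has 1 to 10 rows; each row shifts and turns the commanded pose from where the row before left it; what a row does not reach is not made up. A row lasts 1/12 s, in which the tool goes at most 41.7 mm and 7.16 degrees, less where a joint would pass 70% of its speed; a pose out of reach is approached as far as the arm can. A call is refused whole if a number of a shift passes 1 or a number of a turn 1, either way. A call with a gripper value outside its range is refused whole. "gripper" is the finger opening in mm, from 0 to 85.4, set as the call begins (left out, the last holds). The fingers move at their own pace and stop on an object; the grip force is fixed at half the most. Time passes only in rows, so rows that do not move let the fingers close. It gives the time, the measured TCP pose, the force, the opening and the grip force at its end, in the units of the state.
- read_state(): the state, without advancing time (a new reading comes with each control period).
- cams.get_image(name): name is "scene" or "side" or "wrist"; returns (picture, depth): 480x640x3 uint8, red, green, blue; 480x640 float32, m along the optical axis (not along the pixel's ray), 0 where there is no reading.
- cams.calibration(name): a dict with "mtx" (3x3 intrinsics, pixels), "dist" ([k1, k2, p1, p2, k3] as OpenCV has them; the pictures are not rectified), "world_from_camera" (4x4, takes a point from camera to world coordinates). Camera axes: x right, y up, looking along -z (the intrinsics and any distortion apply to the point x, -y, -z); pixel columns grow to the right and rows downward; lengths in m; the calibration is good to about 2 mm. A picture is of the moment at which its call begins: read the wrist's pose just before it. calibration takes no time and is no camera call; for the wrist camera it gives the pose at the moment of the call.
- job.sign_off(): hands the job in; it is judged then, once.
The state is a dict: "t": time; "joints": joint angles; "joint_vel": joint speeds; "effort": joint torques, N m; "eef_pos": TCP position; "tool_rot": TCP orientation; "ft_force": force on the tool from outside, world axes, zero at the start; "wrist_torque": the same for the moment, N m; "opening": finger opening in m; "grasp_force": force on a finger pad.
Only numpy, scipy, OpenCV 4.12 (cv2) and the standard library are available. Lean on these libraries where they do the work, as an engineer would, in place of code of your own. Each camera call takes 0.05 s, during which the arm holds its last target. There are 200 camera calls.

## Working session

There is one attempt and no reset: what is moved stays moved. The work goes in short steps, Python scripts to look and compute and a tool call to move; the robot and the scene stay as the last step left them, time stands still between calls to the robot, and variables do not carry over. Pictures are saved under pics/ and viewed, at most 14 in all, crops included, and the job is handed in when it is done.

Besides the shell and the picture viewer there is one more tool, called as name(argument=value, ...) on one line, values as JSON. jog_arm: Moves the arm, as the interface text tells. Its arguments: {"type":"object","properties":{"motion":{"type":"array"},"gripper":{"type":"number"}},"required":["motion"]}

```bash
mkdir -p pics; ls
cat > h.py <<'E'
import numpy as np,cv2
from cell import read_state,cams,job
def grab(n,save=None):
    c=cams.calibration(n); im,d=cams.get_image(n)
    if save: cv2.imwrite('pics/'+save,im[:,:,::-1])
    return im,d,c
def cloud(d,c):
    h,w=d.shape; u,v=np.meshgrid(np.arange(w),np.arange(h))
    p=cv2.undistortPoints(np.stack([u,v],-1).reshape(-1,1,2).astype(np.float64),np.array(c['mtx']),np.array(c['dist'])).reshape(h,w,2)
    P=np.stack([p[...,0]*d,-p[...,1]*d,-d,np.ones_like(d)],-1)
    W=(P@np.array(c['world_from_camera']).T)[...,:3]; W[d<=0]=np.nan
    return W
E
python3 - <<'E'
from h import *
s=read_state();print(s)
for n in('scene','side','wrist'):
    im,d,c=grab(n,n+'0.png');print(n,np.round(c['world_from_camera'],3).tolist(),np.round(c['mtx'],1).tolist(),c['dist'],(d>0).mean())
    np.savez(n+'0.npz',im=im,W=cloud(d,c))
E
```

```text
pics
{'t': 0.0, 'joints': array([-0.09916191,  0.33389504,  0.0398859 ,  1.46628174, -0.01337497,
        1.34329273, -0.05851748]), 'joint_vel': array([-0.00045309,  0.00059861,  0.00103697,  0.0003334 , -0.00022222,
       -0.00024261, -0.00084508]), 'effort': array([ 4.63630895e-04, -6.58554840e+01,  1.36586554e+00, -4.05554795e+01,
        1.68904377e-02,  1.27170872e-02, -1.99809978e-05]), 'eef_pos': array([ 6.49542287e-01, -6.99963177e-05,  2.30426567e-01]), 'tool_rot': array([ 7.07134377e-01,  7.07078726e-01, -6.16087562e-04, -5.19100656e-04]), 'ft_force': array([-0.47205615,  0.00798979, -0.63445749]), 'wrist_torque': array([-0.01140472,  0.05057534, -0.00680781]), 'grasp_force': 0.0, 'opening': 0.0856346645104942}
scene [[0.841, -0.452, 0.297, 0.87], [0.541, 0.713, -0.446, -0.544], [-0.01, 0.536, 0.844, 1.173], [0.0, 0.0, 0.0, 1.0]] [[471.2, 0.0, 328.5], [0.0, 471.2, 238.9], [0.0, 0.0, 1.0]] [-0.10789313  0.          0.          0.          0.        ] 0.99609375
side [[0.709, 0.535, -0.46, -0.134], [-0.705, 0.527, -0.474, -0.683], [-0.011, 0.66, 0.751, 1.2], [0.0, 0.0, 0.0, 1.0]] [[550.5, 0.0, 319.4], [0.0, 550.5, 236.7], [0.0, 0.0, 1.0]] [-0.0860085  0.         0.         0.         0.       ] 0.9959798177083333
wrist [[1.0, -0.001, 0.002, 0.65], [-0.0, 0.959, 0.285, 0.074], [-0.002, -0.285, 0.959, 0.373], [0.0, 0.0, 0.0, 1.0]] [[350.6, 0.0, 316.7], [0.0, 350.6, 235.7], [0.0, 0.0, 1.0]] [-0.03112212  0.          0.          0.          0.        ] 0.9961295572916666
```

View pics/scene0.png

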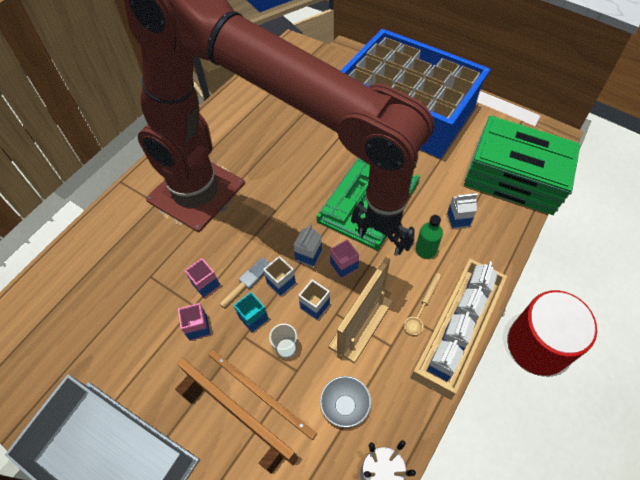

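View pics/side0.png

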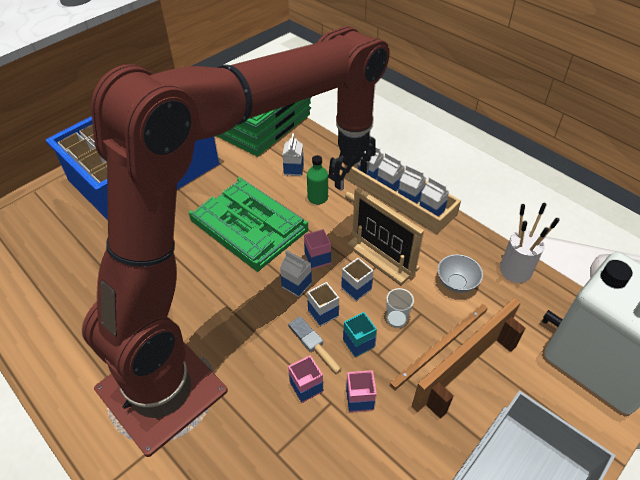

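The arm hides part of the table from the cameras. White cut cartons with brown inside appear at scene (280,275) and (315,298). Look-alikes are pink (201,275) and (193,320), turquoise (251,310), and a maroon one in shadow (344,258). Whole cartons stand at (308,245) and (462,210), with the cup at (284,342). I'll merge the depth into a top-down map.

```bash
cat >> h.py <<'E'
def ortho(items,x0=.2,x1=1.0,y0=-.6,y1=.4,r=750,zmax=.2,name=None):
    # rows: x (up = far), cols: y (left = +y)
    H=int((x1-x0)*r);Wd=int((y1-y0)*r); im=np.zeros((H,Wd,3),np.uint8);Z=np.full((H,Wd),-1.)
    for img,W in items:
        P=W.reshape(-1,3);C=img.reshape(-1,3)
        m=np.isfinite(P).all(1)&(P[:,2]<zmax)&(P[:,0]>x0)&(P[:,0]<x1)&(P[:,1]>y0)&(P[:,1]<y1)
        P,C=P[m],C[m];o=np.argsort(P[:,2]);P,C=P[o],C[o]
        i=((x1-P[:,0])*r).astype(int).clip(0,H-1);j=((y1-P[:,1])*r).astype(int).clip(0,Wd-1)
        t=np.full((H,Wd),-1.);t[i,j]=P[:,2];c=np.zeros_like(im);c[i,j]=C
        k=t>Z;Z[k]=t[k];im[k]=c[k]
    if name: cv2.imwrite('pics/'+name,im[:,:,::-1])
    return im,Z
E
python3 - <<'E'
from h import *
it=[]
for n in('scene','side','wrist'):
    z=np.load(n+'0.npz');it.append((z['im'],z['W']))
im,Z=ortho(it)
im=cv2.dilate(im,np.ones((2,2)))
for k in range(0,10):
    cv2.putText(im,'%.1f'%(.4-k*.1),(k*75,10),0,.35,(255,255,0));cv2.line(im,(k*75,0),(k*75,600),(255,255,0) if k==4 else (120,120,0),1)
for k in range(0,8):
    cv2.putText(im,'%.1f'%(1-k*.1),(0,k*75+10),0,.35,(255,255,0));cv2.line(im,(0,k*75),(750,k*75),(120,120,0),1)
cv2.imwrite('pics/ortho0.png',im[:,:,::-1])
# close crop of carton choices from both views
a=cv2.imread('pics/scene0.png')[220:380,170:370];b=cv2.imread('pics/side0.png')[220:380,250:450]
cv2.imwrite('pics/crop0.png',np.vstack([cv2.resize(np.hstack([a,b]),(800,320)),cv2.resize(cv2.imread('pics/wrist0.png'),(372,280)).__class__(cv2.copyMakeBorder(cv2.resize(cv2.imread('pics/wrist0.png'),(373,280)),0,0,0,427,0).shape) *0+cv2.copyMakeBorder(cv2.resize(cv2.imread('pics/wrist0.png'),(373,280)),0,0,0,427,0)]) if 0 else np.vstack([cv2.resize(np.hstack([a,b]),(800,320)),cv2.copyMakeBorder(cv2.resize(cv2.imread('pics/wrist0.png'),(373,280)),0,0,0,427,0)]))
E
```

```text
(no output)
```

View pics/ortho0.png

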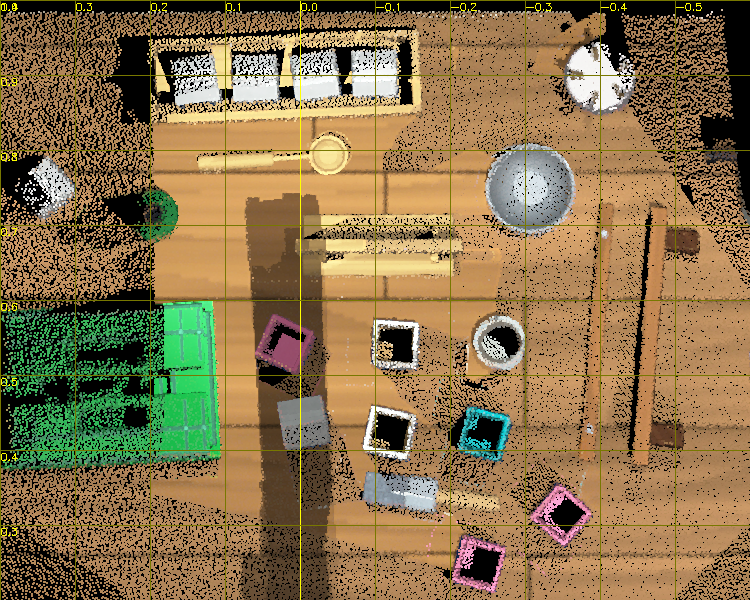

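View pics/crop0.png

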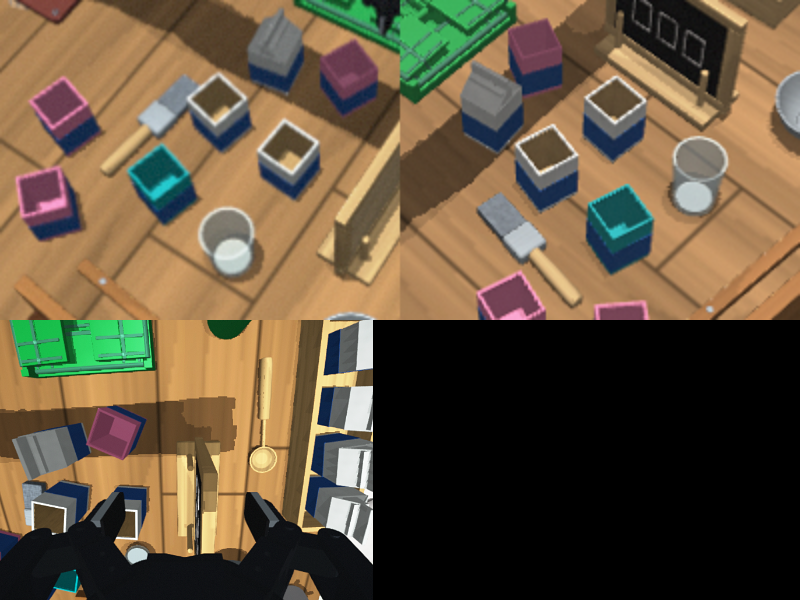

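Two cut white cartons with brown inside are confirmed (map x≈.54, y≈-.125 and x≈.425, y≈-.12). The others are pink ×3 and turquoise ×1. The ledge plank lies on the right, at -y. Next I'll measure all the poses.

```bash
cat >> h.py <<'E'
def pts(items):
    P=np.vstack([W.reshape(-1,3) for _,W in items]);C=np.vstack([i.reshape(-1,3) for i,_ in items]).astype(int)
    m=np.isfinite(P).all(1);return P[m],C[m]
def box(P,x0,x1,y0,y1,z0,z1): return (P[:,0]>x0)&(P[:,0]<x1)&(P[:,1]>y0)&(P[:,1]<y1)&(P[:,2]>z0)&(P[:,2]<z1)
def rect(P,q=0.01):
    (c,s,a)=cv2.minAreaRect((P[:,:2]*1000).astype(np.float32));return np.round(c,1),np.round(s,1),round(a,1),len(P)
E
python3 - <<'E'
from h import *
for ns in (('scene',),('side',),('wrist',)):
    it=[]
    for n in ns:
        z=np.load(n+'0.npz');it.append((z['im'],z['W']))
    P,C=pts(it);print(ns)
    R,G,B=C.T
    sel=box(P,.36,.63,.08,.45,.012,.06)&(G>1.6*R)&(G>1.6*B)
    if sel.sum()>50:
        print('crate',rect(P[sel]),np.percentile(P[sel,2],[1,50,90,99]).round(4))
        hb=sel&(P[:,2]>.036);print(' top',rect(P[hb]))
    for nm,b in(('A',(.49,.6,-.18,-.07)),('B',(.37,.48,-.18,-.07))):
        s=box(P,*b,.078,.095)
        if s.sum()>20:print(nm,rect(P[s]),P[s,2].max().round(4))
    s=box(P,.62,.75,-.25,.05,.1,.25)
    if s.sum()>20:
        print('board',rect(P[s]),P[s,2].max().round(4)); t=s&(P[:,2]>.185);
        if t.sum()>20:print(' top',rect(P[t]))
    s=box(P,.6,.75,-.25,.05,.01,.02)
    if s.sum()>20:print('rackbase',rect(P[s]))
    s=box(P,.3,.78,-.52,-.43,.1,.13)
    if s.sum()>20:print('plank',rect(P[s]))
    s=box(P,.3,.78,-.43,-.36,.014,.03)
    if s.sum()>20:print('batten',rect(P[s]))
    s=box(P,.2,.3,-.1,.1,-.02,.02)
    if s.sum()>20:print('tablez',np.median(P[s,2]))
E
```

```text
('scene',)
crate (array([490.3, 257.3]), array([205.5, 297.5]), 2.5, 1748) [0.0131 0.0435 0.0512 0.0556]
 top (array([489.5, 256. ]), array([205. , 289.4]), 2.8, 1184)
A (array([ 542.8, -126. ]), array([59.9, 58.6]), 85.9, 177) 0.091
B (array([ 423.6, -118.3]), array([59. , 61.8]), 77.8, 168) 0.0908
board (array([ 681.2, -105.1]), array([222.6,  31.3]), 89.6, 1201) 0.2493
 top (array([ 681.2, -104.8]), array([222. ,  31.3]), 89.6, 610)
rackbase (array([ 674.7, -109.5]), array([ 81.3, 211. ]), 0.4, 959)
plank (array([ 554.4, -466.1]), array([ 22.5, 340.2]), 85.4, 1453)
batten (array([ 525.4, -388.7]), array([ 27.9, 409.5]), 85.6, 1010)
tablez 0.0009685568177558723
('side',)
crate (array([482.7, 254.1]), array([209. , 297.8]), 3.2, 3795) [0.013  0.0409 0.0483 0.0533]
 top (array([482.8, 254.2]), array([205. , 289.3]), 3.2, 2640)
A (array([ 539.6, -128. ]), array([60.5, 60.2]), 85.7, 177) 0.0909
B (array([ 421.1, -120.6]), array([61.5, 60.3]), 78.9, 178) 0.0919
board (array([ 675.6, -103.4]), array([228.1,  33.7]), 89.5, 2094) 0.2492
 top (array([ 676.7, -102.9]), array([ 33.6, 226.8]), 0.2, 515)
rackbase (array([ 651.1, -109.4]), array([ 77.7, 218.1]), 11.7, 749)
plank (array([ 551. , -466.7]), array([ 23.2, 344.3]), 85.6, 1428)
batten (array([ 512.9, -388.4]), array([ 29.6, 424.4]), 85.8, 826)
tablez -0.0008458054285805927
('wrist',)
crate (array([495.6, 147.4]), array([207.1,  77.6]), 1.0, 16007) [0.0154 0.0425 0.0493 0.0519]
 top (array([496.7, 143.7]), array([ 77.3, 206.8]), 88.8, 10793)
A (array([ 554.5, -126.3]), array([58.5, 36.1]), 84.1, 648) 0.0875
B (array([ 425. , -117.8]), array([58.8, 58.4]), 77.9, 1247) 0.0874
board (array([668.3, -72.7]), array([178.9,  35.7]), 78.5, 5815) 0.25
 top (array([674.1, -37.1]), array([107.6,  35.1]), 76.4, 3931)
rackbase (array([673.6, -98. ]), array([ 80.3, 208.8]), 0.2, 5398)
batten (array([ 404.3, -377.6]), array([12.6, 27.4]), 83.2, 140)
tablez 0.0004350671940624995
```

jog_arm(motion=[-0.4,0.7,0.18,0,0,0,-0.4,0.7,0.18,0,0,0,-0.4,0.7,0.18,0,0,0,-0.4,0.7,0.18,0,0,0,-0.4,0.7,0.18,0,0,0,-0.4,0.7,0.18,0,0,0,-0.4,0.7,0.18,0,0,0,-0.4,0.7,0.18,0,0,0,-0.4,0.7,0.18,0,0,0,-0.4,0.7,0.18,0,0,0], gripper=30)

```text
t: 0.98
eef_pos: [0.4889, 0.2811, 0.3036]
tool_rot: [0.707, 0.707, -0.0, -0.0]
ft_force: [0.2, -0.4, 0.3]
opening: 0.0301
grasp_force: 0.0
```

jog_arm(motion=[0,0,0,0,0,0,0,0,0,0,0,0,0,0,0,0,0,0])

```text
t: 1.23
eef_pos: [0.4902, 0.2794, 0.303]
tool_rot: [0.707, 0.707, -0.0, 0.0]
ft_force: [-0.2, -0.3, -0.4]
opening: 0.0297
grasp_force: 0.0
```

Run:
```python
from h import *
s=read_state();print(s['t'],s['eef_pos'],s['tool_rot'],s['opening'],s['ft_force'])
im,d,c=grab('wrist','w1.png');W=cloud(d,c);np.savez('w1.npz',im=im,W=W)
P,C=pts([(im,W)]);R,G,B=C.T
s=box(P,.36,.63,.05,.45,.012,.06)&(G>1.6*R)&(G>1.6*B)
print('crate',rect(P[s]))
hb=s&(P[:,2]>.036);print(' top',rect(P[hb]))
```

```text
1.2333 [0.49017282 0.27941805 0.30301198] [ 7.07155775e-01  7.07057699e-01 -2.89794181e-04  1.88686491e-04] 0.029685718056985135 [-0.18862903 -0.29704364 -0.39463813]
crate (array([488.6, 258.4]), array([206.1, 291.4]), 2.9, 24739)
 top (array([488.7, 258.1]), array([205.8, 291.1]), 2.9, 20081)
```

View pics/w1.png

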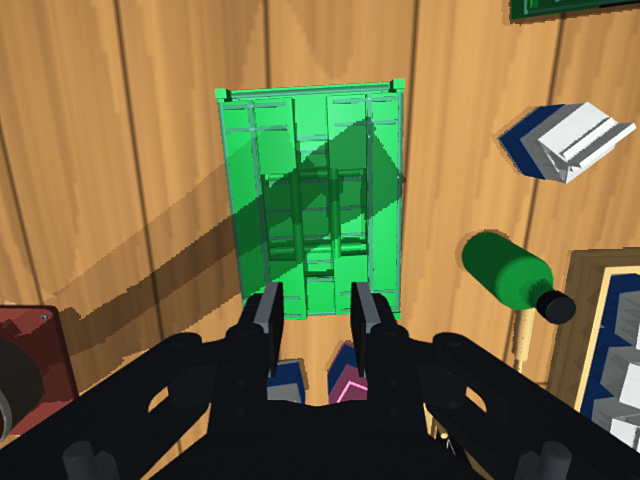

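The crate is at (.4886,.2583) with yaw +2.9°. The near bar (col 298) should be at world (.4666,.2572) and the far bar (col 335) at (.5106,.2594).

jog_arm(motion=[-0.074,-0.07,-0.76,0,0,0.06,-0.074,-0.07,-0.76,0,0,0.06,-0.074,-0.07,-0.76,0,0,0.06,-0.074,-0.07,-0.76,0,0,0.06,-0.074,-0.07,-0.76,0,0,0.06,-0.074,-0.07,-0.76,0,0,0.06,-0.074,-0.07,-0.76,0,0,0.06,-0.074,-0.07,-0.76,0,0,0.06,0,0,0,0,0,0,0,0,0,0,0,0])

```text
t: 2.12
eef_pos: [0.4659, 0.2558, 0.0592]
tool_rot: [0.69, 0.724, -0.002, -0.0]
ft_force: [-0.4, 0.0, 1.2]
opening: 0.0301
grasp_force: 0.0
```

jog_arm(motion=[0.01,0.02,-0.31,0,0,0,0,0,-0.31,0,0,0,0,0,-0.31,0,0,0,0,0,0,0,0,0])

```text
t: 2.45
eef_pos: [0.467, 0.2582, 0.0225]
tool_rot: [0.689, 0.724, -0.0, 0.0]
ft_force: [-0.0, 0.3, 0.1]
opening: 0.0297
grasp_force: 0.0
```

jog_arm(motion=[0,0,0,0,0,0,0,0,0,0,0,0,0,0,0,0,0,0,0,0,0,0,0,0,0,0,0,0,0,0,0,0,0,0,0,0], gripper=5)

```text
t: 2.95
eef_pos: [0.4667, 0.2588, 0.0234]
tool_rot: [0.689, 0.725, 0.0, -0.0]
ft_force: [-4.6, 0.5, 2.8]
opening: 0.0105
grasp_force: 58.6
```

jog_arm(motion=[-0.016,-0.001,0.245,0,0,0,-0.048,-0.002,0.24,0,0,0,-0.079,-0.004,0.232,0,0,0,-0.109,-0.005,0.22,0,0,0,-0.136,-0.007,0.204,0,0,0,-0.162,-0.008,0.184,0,0,0])

```text
t: 3.45
eef_pos: [0.4423, 0.2573, 0.0755]
tool_rot: [0.689, 0.725, -0.002, -0.001]
ft_force: [-6.1, 4.0, -13.3]
opening: 0.0102
grasp_force: 58.2
```

jog_arm(motion=[-0.184,-0.009,0.162,0,0,0,-0.204,-0.01,0.136,0,0,0,-0.22,-0.011,0.109,0,0,0,-0.232,-0.012,0.079,0,0,0,-0.24,-0.012,0.048,0,0,0,-0.245,-0.012,0.016,0,0,0,-0.1,0,0,0,0,0,0,0,0,0,0,0,0,0,0,0,0,0])

```text
t: 4.2
eef_pos: [0.3919, 0.2548, 0.0992]
tool_rot: [0.69, 0.724, 0.004, 0.002]
ft_force: [20.5, 5.1, -19.6]
opening: 0.0095
grasp_force: 59.3
```

jog_arm(motion=[0,0,0,0,0,0,0,0,0,0,0,0,0,0,0,0,0,0,0,0,0.4,0,0,0,0,0,0.8,0,0,0,0,0,0.4,0,0,0,0.4,0,0,0,0,0,0.9,0.03,0,0,0,0,0.9,0.03,0,0,0,0,0.9,0.03,0,0,0,0], gripper=32)

```text
t: 5.03
eef_pos: [0.5132, 0.2582, 0.163]
tool_rot: [0.689, 0.725, 0.001, 0.0]
ft_force: [-0.1, 0.4, 0.3]
opening: 0.0319
grasp_force: 0.0
```

jog_arm(motion=[0,0,-0.4,0,0,0,0,0,-0.8,0,0,0,0,0,-0.8,0,0,0,0,0,0,0,0,0,0,0,0,0,0,0])

```text
t: 5.45
eef_pos: [0.5107, 0.2577, 0.0814]
tool_rot: [0.689, 0.725, -0.002, -0.0]
ft_force: [1.1, -1.0, 0.2]
opening: 0.0322
grasp_force: 0.0
```

Positioned over the far bar. Next I descend 59 mm, close, and run the arc mirrored.

jog_arm(motion=[0,0.02,-0.5,0,0,0,0,0.02,-0.6,0,0,0,0,0,-0.37,0,0,0,0,0,0,0,0,0])

```text
t: 5.78
eef_pos: [0.5112, 0.2597, 0.0229]
tool_rot: [0.689, 0.725, -0.001, -0.0]
ft_force: [0.2, -0.3, 0.5]
opening: 0.032
grasp_force: 0.0
```

jog_arm(motion=[0,0,0,0,0,0,0,0,0,0,0,0,0,0,0,0,0,0,0,0,0,0,0,0,0,0,0,0,0,0,0,0,0,0,0,0], gripper=5)

```text
t: 6.28
eef_pos: [0.5112, 0.2605, 0.0252]
tool_rot: [0.689, 0.725, 0.0, -0.0]
ft_force: [-7.0, -0.9, 2.6]
opening: 0.0098
grasp_force: 58.5
```

jog_arm(motion=[0.016,0.001,0.245,0,0,0,0.048,0.002,0.24,0,0,0,0.079,0.004,0.232,0,0,0,0.109,0.005,0.22,0,0,0,0.136,0.007,0.204,0,0,0,0.162,0.008,0.184,0,0,0])

```text
t: 6.78
eef_pos: [0.5293, 0.2614, 0.0775]
tool_rot: [0.688, 0.725, -0.003, -0.002]
ft_force: [-23.2, -1.6, 10.9]
opening: 0.0093
grasp_force: 59.1
```

jog_arm(motion=[0.184,0.009,0.162,0,0,0,0.204,0.01,0.136,0,0,0,0.22,0.011,0.109,0,0,0,0.232,0.012,0.079,0,0,0,0.24,0.012,0.048,0,0,0,0.245,0.012,0.016,0,0,0,0.1,0,0,0,0,0,0,0,0,0,0,0,0,0,0,0,0,0])

```text
t: 7.53
eef_pos: [0.5864, 0.266, 0.1027]
tool_rot: [0.688, 0.726, -0.002, -0.003]
ft_force: [-31.3, -2.5, 28.0]
opening: 0.0095
grasp_force: 63.8
```

jog_arm(motion=[0,0,0,0,0,0,0,0,0,0,0,0,0,0,0,0,0,0,0,0,0.4,0,0,0,0,0,0.8,0,0,0,0,0,0.9,0,0,0,0,0,0.9,0,0,0,0,0,0.9,0,0,0,0,0,0,0,0,0], gripper=32)

```text
t: 8.28
eef_pos: [0.5941, 0.2645, 0.264]
tool_rot: [0.69, 0.724, 0.006, 0.002]
ft_force: [0.6, -0.7, 1.6]
opening: 0.0318
grasp_force: 0.0
```

Run:
```python
from h import *
print(read_state()['joints'].round(2))
for n in('scene','side'):
    im,d,c=grab(n);W=cloud(d,c);P,C=pts([(im,W)]);R,G,B=C.T
    g=(G>1.6*R)&(G>1.6*B)
    for nm,b in(('near',(.36,.43)),('far',(.55,.62))):
        hi=g&box(P,*b,.2,.35,.105,.13);lo=g&box(P,*b,.2,.35,.045,.075)
        print(n,nm,hi.sum(),lo.sum(),[np.round(np.percentile(P[k,0]-.0506*(P[k,1]-.2583)*-1,[10,50,90]),4) if k.sum()>9 else None for k in(hi,lo)])
```

```text
[-0.4   0.32 -0.12  1.42  0.04  1.39 -0.47]
scene near 140 153 [array([0.3898, 0.394 , 0.3969]), array([0.3917, 0.3959, 0.3973])]
scene far 173 114 [array([0.5835, 0.5884, 0.5922]), array([0.5866, 0.5907, 0.5917])]
side near 181 189 [array([0.3825, 0.3857, 0.3906]), array([0.3827, 0.3845, 0.3899])]
side far 142 202 [array([0.5764, 0.5792, 0.5834]), array([0.5767, 0.5792, 0.5827])]
```

jog_arm(motion=[-0.18,0.067,-0.1,0,0,-1,-0.18,0.067,-0.1,0,0,-1,-0.18,0.067,-0.1,0,0,-1,-0.18,0.067,-0.1,0,0,-1,-0.18,0.067,-0.1,0,0,-1,-0.18,0.067,-0.1,0,0,-1,-0.18,0.067,-0.1,0,0,-1,-0.18,0.067,-0.1,0,0,-1,-0.18,0.067,-0.1,0,0,-1,-0.18,0.067,-0.1,0,0,-1])

```text
t: 9.22
eef_pos: [0.5182, 0.2898, 0.2127]
tool_rot: [0.96, 0.28, -0.001, 0.0]
ft_force: [0.1, -0.6, 0.3]
opening: 0.032
grasp_force: 0.0
```

jog_arm(motion=[-0.18,0.067,-0.1,0,0,-1,-0.18,0.067,-0.1,0,0,-1,-0.18,0.067,-0.1,0,0,-1,-0.18,0.067,-0.1,0,0,-1,-0.18,0.067,-0.1,0,0,-1,0,0,0,0,0,0,0,0,0,0,0,0])

```text
t: 9.8
eef_pos: [0.4824, 0.3034, 0.1933]
tool_rot: [1.0, 0.027, -0.001, 0.0]
ft_force: [-0.4, 0.2, 0.5]
opening: 0.0322
grasp_force: 0.0
```

Run:
```python
from h import *
s=read_state();print(s['joints'].round(2))
im,d,c=grab('wrist','w2.png')
```

```text
[-0.64  0.2   0.    1.72 -0.    1.23 -2.16]
```

View pics/w2.png

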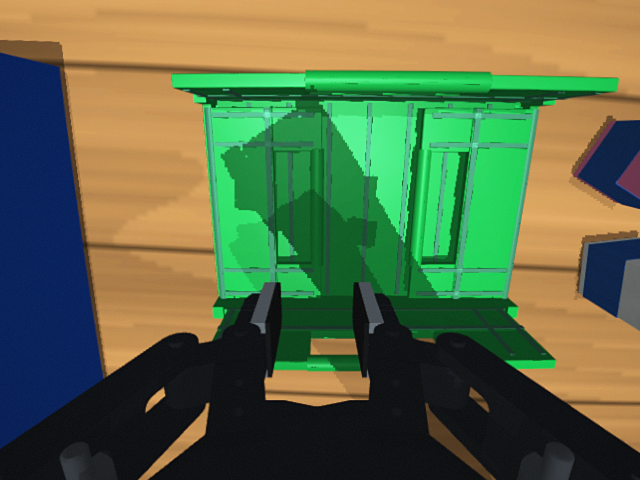

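jog_arm(motion=[0.05,0.02,-0.6,0,0,0,0.05,0.02,-0.9,0,0,0,0,0,-0.9,0,0,0,0,0,-0.8,0,0,0,0,0,-0.6,0,0,0,0,0,-0.4,0,0,0,0,0,-0.3,0,0,0,0,0,0,0,0,0])

```text
t: 10.52
eef_pos: [0.486, 0.3041, 0.0117]
tool_rot: [1.0, 0.026, -0.001, 0.001]
ft_force: [-0.6, 0.7, 0.3]
opening: 0.0319
grasp_force: 0.0
```

jog_arm(motion=[0,0,0,0,0,0,0,0,0,0,0,0,0,0,0,0,0,0,0,0,0,0,0,0,0,0,0,0,0,0,0,0,0,0,0,0], gripper=5)

```text
t: 11.02
eef_pos: [0.4876, 0.3039, 0.0152]
tool_rot: [1.0, 0.025, 0.0, 0.001]
ft_force: [0.7, -5.8, -0.7]
opening: 0.0095
grasp_force: 58.5
```

jog_arm(motion=[-0.001,0.019,0.297,0,0,0,-0.003,0.058,0.291,0,0,0,-0.005,0.096,0.281,0,0,0,-0.007,0.132,0.267,0,0,0,-0.008,0.165,0.248,0,0,0,-0.01,0.197,0.223,0,0,0])

```text
t: 11.52
eef_pos: [0.4864, 0.3276, 0.0802]
tool_rot: [1.0, 0.024, -0.0, 0.003]
ft_force: [0.3, -16.7, 7.3]
opening: 0.0093
grasp_force: 58.9
```

jog_arm(motion=[-0.011,0.223,0.197,0,0,0,-0.012,0.248,0.165,0,0,0,-0.013,0.267,0.132,0,0,0,-0.014,0.281,0.096,0,0,0,-0.015,0.291,0.058,0,0,0,-0.015,0.297,0.019,0,0,0,0,0.13,0,0,0,0,0,0,0,0,0,0,0,0,0,0,0,0])

```text
t: 12.27
eef_pos: [0.4843, 0.3954, 0.1083]
tool_rot: [1.0, 0.023, 0.0, 0.004]
ft_force: [-5.4, -26.4, 21.2]
opening: 0.0087
grasp_force: 68.3
```

jog_arm(motion=[0,0,0,0,0,0,0,0,0,0,0,0,0,0,0,0,0,0,0,0,0.5,0,0,0,0,0,0.8,0,0,0,0,-0.5,0.4,0,0,0,0,-1,0,0,0,0,0.05,-1,0,0,0,0,0.05,-1,0,0,0,0,0,-0.7,0,0,0,0], gripper=32)

```text
t: 13.1
eef_pos: [0.4867, 0.2306, 0.1741]
tool_rot: [1.0, 0.024, 0.001, -0.0]
ft_force: [0.7, -0.3, -0.2]
opening: 0.0318
grasp_force: 0.0
```

jog_arm(motion=[0,-0.4,0,0,0,0,0,0,-0.3,0,0,0,0,0,-0.6,0,0,0,0,0,-0.6,0,0,0,0,0,0,0,0,0,0,0,0,0,0,0])

```text
t: 13.6
eef_pos: [0.4853, 0.2184, 0.1125]
tool_rot: [1.0, 0.026, -0.001, 0.0]
ft_force: [0.3, 0.7, 1.0]
opening: 0.032
grasp_force: 0.0
```

Correction: dy -7 mm, dx +5 mm, dz -100 mm.

jog_arm(motion=[0.07,-0.09,-0.4,0,0,0,0.07,-0.08,-0.6,0,0,0,0,0,-0.6,0,0,0,0,0,-0.5,0,0,0,0,0,-0.4,0,0,0,0,0,0,0,0,0,0,0,0,0,0,0])

```text
t: 14.18
eef_pos: [0.4922, 0.2116, 0.014]
tool_rot: [1.0, 0.025, 0.0, -0.0]
ft_force: [1.4, 0.6, 0.6]
opening: 0.032
grasp_force: 0.0
```

jog_arm(motion=[0,0,0,0,0,0,0,0,0,0,0,0,0,0,0,0,0,0,0,0,0,0,0,0,0,0,0,0,0,0,0,0,0,0,0,0], gripper=5)

```text
t: 14.68
eef_pos: [0.4931, 0.21, 0.0151]
tool_rot: [1.0, 0.025, 0.001, 0.0]
ft_force: [-1.2, -4.8, 6.1]
opening: 0.0093
grasp_force: 58.6
```

jog_arm(motion=[0.001,-0.019,0.297,0,0,0,0.003,-0.058,0.291,0,0,0,0.005,-0.096,0.281,0,0,0,0.007,-0.132,0.267,0,0,0,0.008,-0.165,0.248,0,0,0,0.01,-0.197,0.223,0,0,0])

```text
t: 15.18
eef_pos: [0.494, 0.1866, 0.08]
tool_rot: [1.0, 0.026, 0.002, -0.002]
ft_force: [3.1, 8.6, -3.2]
opening: 0.009
grasp_force: 58.5
```

jog_arm(motion=[0.011,-0.223,0.197,0,0,0,0.012,-0.248,0.165,0,0,0,0.013,-0.267,0.132,0,0,0,0.014,-0.281,0.096,0,0,0,0.015,-0.291,0.058,0,0,0,0.015,-0.297,0.019,0,0,0,0,-0.13,0,0,0,0,0,0,0,0,0,0,0,0,0,0,0,0])

```text
t: 15.93
eef_pos: [0.5022, 0.119, 0.1109]
tool_rot: [1.0, 0.026, 0.007, -0.004]
ft_force: [5.5, 10.1, 24.5]
opening: 0.0081
grasp_force: 77.7
```

jog_arm(motion=[0,0,0,0,0,0,0,0,0,0,0,0,0,0,0,0,0,0,0,0,0.5,0,0,0,0,0,0.9,0,0,0,0,0,0.9,0,0,0,0,0,0.9,0,0,0,0,0,0.9,0,0,0,0,0,0,0,0,0], gripper=32)

```text
t: 16.68
eef_pos: [0.4985, 0.1149, 0.2752]
tool_rot: [1.0, 0.025, 0.004, -0.001]
ft_force: [0.3, 0.1, 0.5]
opening: 0.0318
grasp_force: 0.0
```

jog_arm(motion=[0,-0.6,0,0,0,0,0,-0.75,0,0,0,0,0,-0.75,0,0,0,0,0,-0.75,0,0,0,0,0,-0.75,0,0,0,0,0,-0.75,0,0,0,0,0,-0.75,0,0,0,0,0,-0.6,0,0,0,0,0,-0.3,0,0,0,0,0,0,0,0,0,0], gripper=85)

```text
t: 17.52
eef_pos: [0.4951, -0.1291, 0.2676]
tool_rot: [1.0, 0.022, -0.001, 0.0]
ft_force: [0.1, -0.5, -0.8]
opening: 0.0849
grasp_force: 0.0
```

```bash
cat > m.py <<'E'
from h import *
def measure(tag):
    s=read_state();print(s['t'],s['eef_pos'].round(4),s['joints'].round(2))
    out=[]
    for n in('scene','side','wrist'):
        im,d,c=grab(n,f'{n}_{tag}.png');W=cloud(d,c);P,C=pts([(im,W)]);R,G,B=C.T
        w=(C.min(1)>95)&(C.max(1)-C.min(1)<45)
        s=w&box(P,.3,.7,-.25,.09,.079,.092)
        img,Z=ortho([(im,np.where(np.isfinite(W)&(W[...,2:]>.079)&(W[...,2:]<.092),W,np.nan))],r=500)
        m=cv2.dilate((Z>.07).astype(np.uint8),np.ones((5,5)))
        k,lab=cv2.connectedComponents(m)
        for i in range(1,k):
            ii,jj=np.where((lab==i)&(Z>.07))
            if len(ii)<40: continue
            col=np.median(img[ii,jj],axis=0)
            q=np.c_[1.0-(ii+.5)/500,.4-(jj+.5)/500];r=rect(np.c_[q,q[:,0]])
            if 45<max(r[1])<75: print(n,r,col)
        g=(G>1.6*R)&(G>1.6*B); y=P[:,1]-.2583+.0506*(P[:,0]-.4886); x=P[:,0]-.4886-.0506*(P[:,1]-.2583)*-1
        for nm,b in(('left',y-.138),('right',y+.138),('near',x+.097),('far',x-.097)):
            ax=x if nm in('left','right') else y
            r=[]
            for z0,z1 in((.105,.13),(.045,.075)):
                k=g&(abs(b)<.03)&(abs(ax)<.07)&(P[:,2]>z0)&(P[:,2]<z1);r.append((int(k.sum()),*np.percentile(b[k]*1000,[10,50,90]).round(1)) if k.sum()>9 else None)
            print(' ',n,nm,r)
E
python3 -c "
from m import *
measure('a')"
```

```text
17.5167 [ 0.4951 -0.1291  0.2676] [-0.19  0.02  0.37  1.76 -0.01  1.36 -1.35]
scene (array([899.9,  32.4]), array([ 7.5, 53.9]), 87.5, 42) [ 98.5 100.  100. ]
scene (array([718.8, 175.8]), array([60.5, 27. ]), 7.9, 45) [19. 73. 36.]
scene (array([ 685.2, -508.9]), array([46.5, 31.9]), 84.8, 199) [98. 62. 38.]
scene (array([543.3,  21.7]), array([58.8, 61.6]), 64.8, 128) [219. 132. 152.]
scene (array([ 545., -266.]), array([66., 68.]), 90.0, 156) [207. 202. 188.]
scene (array([ 543.2, -127.2]), array([60. , 59.6]), 85.4, 149) [136. 135. 129.]
scene (array([438.9,  -4.4]), array([62. , 57.7]), 11.3, 126) [190.5 186.5 184. ]
scene (array([ 424.2, -118.1]), array([58.7, 62.1]), 76.0, 119) [113. 111. 107.]
scene (array([ 423.8, -244.5]), array([57.2, 62.1]), 75.4, 136) [ 32.5 161.  160. ]
scene (array([ 428.1, -487.4]), array([49. , 36.9]), 78.7, 165) [93. 59. 37.]
scene (array([ 316.1, -347.9]), array([57.7, 59. ]), 49.8, 148) [214.5 125.  155. ]
scene (array([ 249.7, -236.9]), array([58.2, 62.4]), 74.1, 130) [212.  124.  154.5]
  scene left [(156, np.float64(-11.0), np.float64(-4.1), np
[... 2087 characters left out ...]
58.9, 57.7]), 85.9, 258) [190. 195. 191.]
wrist (array([439. ,  -3.2]), array([60.4, 58.8]), 10.9, 297) [232. 236. 235.]
wrist (array([ 424.8, -118.3]), array([58.6, 59.6]), 78.1, 274) [139. 145. 143.]
wrist (array([ 423.7, -243.4]), array([58.9, 59. ]), 75.1, 234) [  0.5 217.5 222.5]
wrist (array([419.9, 115.4]), array([13.5, 50.4]), 87.1, 54) [12. 64. 27.]
wrist (array([400.1, 172.1]), array([ 3. , 58.1]), 4.1, 43) [12. 67. 27.]
  wrist left [None, None]
  wrist right [(2699, np.float64(-9.0), np.float64(-2.2), np.float64(4.2)), (2220, np.float64(-8.7), np.float64(-2.7), np.float64(2.3))]
  wrist near [None, (264, np.float64(3.8), np.float64(4.2), np.float64(4.7))]
  wrist far [None, None]
```

jog_arm(motion=[0.3,0.02,0,0,0,-0.3,0.3,0.02,0,0,0,-0.3,0.3,0.02,0,0,0,-0.3,0.28,0.02,-0.3,0,0,-0.3,0,0,-0.8,0,0,0,0,0,-0.8,0,0,0,0,0,-0.8,0,0,0,0,0,-0.4,0,0,0,0,0,0,0,0,0,0,0,0,0,0,0])

```text
t: 18.5
eef_pos: [0.5432, -0.1209, 0.1437]
tool_rot: [0.999, -0.037, -0.001, -0.0]
ft_force: [-0.4, -0.3, 1.3]
opening: 0.0852
grasp_force: 0.0
```

jog_arm(motion=[-0.02,-0.06,-0.3,0,0,0,0,-0.06,-0.6,0,0,0,0,0,-0.6,0,0,0,0,0,-0.55,0,0,0,0,0,-0.42,0,0,0,0,0,0,0,0,0])

```text
t: 19.0
eef_pos: [0.5414, -0.1265, 0.043]
tool_rot: [0.999, -0.037, -0.002, -0.0]
ft_force: [-1.2, -0.1, 0.0]
opening: 0.0849
grasp_force: 0.0
```

jog_arm(motion=[0,0,0,0,0,0,0,0,0,0,0,0,0,0,0,0,0,0,0,0,0,0,0,0,0,0,0,0,0,0,0,0,0,0,0,0], gripper=50)

```text
t: 19.5
eef_pos: [0.5443, -0.1273, 0.0472]
tool_rot: [0.999, -0.038, 0.002, 0.0]
ft_force: [-0.3, -0.7, 7.2]
opening: 0.0564
grasp_force: 64.6
```

jog_arm(motion=[0,0,0.4,0,0,0,0,0,0.8,0,0,0,0,0,0.9,0,0,0,0,0,0.9,0,0,0,0,0,0.8,0,0,0,-0.1,0.3,0.2,0,0,0.1,-0.12,0.7,0,0,0,0.12,-0.12,0.85,0,0,0,0.12,-0.12,0.85,0,0,0,0.12,-0.12,0.85,0,0,0,0.12])

```text
t: 20.33
eef_pos: [0.519, 0.0165, 0.2059]
tool_rot: [1.0, -0.007, 0.001, -0.0]
ft_force: [0.2, 0.1, -0.5]
opening: 0.0562
grasp_force: 64.0
```

jog_arm(motion=[-0.15,0.85,0,0,0,0.12,-0.15,0.85,0,0,0,0.12,-0.15,0.85,0,0,0,0.12,-0.15,0.85,0,0,0,0.12,-0.15,0.85,0,0,0,0.12,-0.15,0.85,0,0,0,0.12,-0.1,0.85,0,0,0,0,0,0.85,0,0,0,0,0,0.6,0,0,0,0,0,0,0,0,0,0])

```text
t: 21.17
eef_pos: [0.4774, 0.3172, 0.2053]
tool_rot: [0.999, 0.034, -0.0, -0.001]
ft_force: [-1.2, -0.2, -0.7]
opening: 0.0564
grasp_force: 63.9
```

jog_arm(motion=[0,0,0,0,0,0,0,0,0,0,0,0])

```text
t: 21.33
eef_pos: [0.4796, 0.3102, 0.2053]
tool_rot: [1.0, 0.03, 0.0, 0.0]
ft_force: [0.8, -0.2, 1.0]
opening: 0.0565
grasp_force: 63.9
```

jog_arm(motion=[0.14,0.33,0,0,0,0,0,0,-0.4,0,0,0,0,0,-0.7,0,0,0,0,0,-0.8,0,0,0,0,0,-0.8,0,0,0,0,0,-0.6,0,0,0,0,0,-0.3,0,0,0,0,0,-0.17,0,0,0,0,0,0,0,0,0,0,0,0,0,0,0])

```text
t: 22.17
eef_pos: [0.486, 0.3242, 0.0557]
tool_rot: [1.0, 0.03, 0.001, -0.0]
ft_force: [0.5, -0.7, 0.1]
opening: 0.0566
grasp_force: 64.1
```

jog_arm(motion=[0,0,-0.06,0,0,0,0,0,0,0,0,0])

```text
t: 22.33
eef_pos: [0.4858, 0.3246, 0.0532]
tool_rot: [1.0, 0.03, 0.001, -0.001]
ft_force: [-0.2, 0.2, -0.9]
opening: 0.0561
grasp_force: 64.1
```

jog_arm(motion=[0,0,0,0,0,0,0,0,0,0,0,0,0,0,0,0,0,0,0,0,0,0,0,0,0,0,0.4,0,0,0,0,0,0.8,0,0,0,0,0,0.9,0,0,0,0,0,0.9,0,0,0,0,0,0.9,0,0,0,-0.1,-0.3,0.3,0,0,-0.2], gripper=85)

```text
t: 23.17
eef_pos: [0.4827, 0.3154, 0.2266]
tool_rot: [1.0, 0.021, 0.003, -0.003]
ft_force: [-0.6, 0.2, -0.1]
opening: 0.0851
grasp_force: 0.0
```

jog_arm(motion=[-0.11,-0.8,0,0,0,-0.2,-0.11,-0.85,0,0,0,-0.2,-0.11,-0.85,0,0,0,-0.2,-0.11,-0.85,0,0,0,-0.2,-0.11,-0.85,0,0,0,-0.2,-0.11,-0.85,0,0,0,-0.2,-0.11,-0.85,0,0,0,-0.2,-0.11,-0.85,0,0,0,-0.2,-0.11,-0.85,0,0,0,-0.2,-0.11,-0.85,0,0,0,-0.2])

```text
t: 24.0
eef_pos: [0.4368, -0.0274, 0.2209]
tool_rot: [0.996, -0.085, 0.001, -0.0]
ft_force: [-0.1, 0.1, 0.1]
opening: 0.0853
grasp_force: 0.0
```

jog_arm(motion=[-0.1,-0.85,0,0,0,-0.2,0,-0.85,0,0,0,-0.17,0,-0.7,0,0,0,0,0,0,0,0,0,0,0,0,0,0,0,0])

```text
t: 24.42
eef_pos: [0.4331, -0.123, 0.2207]
tool_rot: [0.994, -0.106, 0.001, -0.0]
ft_force: [-0.2, 1.3, 0.3]
opening: 0.0848
grasp_force: 0.0
```

```bash
python3 -c "
from m import *
measure('b')" | grep -v None | cut -c1-110
```

```text
24.4167 [ 0.4331 -0.123   0.2207] [-0.27 -0.1   0.42  1.96  0.04  1.27 -1.64]
scene (array([900.1,  32.7]), array([53.9,  6. ]), 5.7, 42) [ 99.  101.5 100. ]
scene (array([752.2, 341.2]), array([58. , 60.5]), 41.4, 99) [166. 166. 167.]
scene (array([719.2, 176. ]), array([61.2, 28.3]), 9.5, 51) [20. 73. 35.]
scene (array([ 685.6, -508.7]), array([46.4, 32.2]), 86.4, 198) [97. 62. 39.]
scene (array([543.,  21.]), array([58.3, 60.1]), 64.7, 128) [219. 132. 154.]
scene (array([ 545., -265.]), array([67.9, 67.9]), 45.0, 162) [204.5 201.5 186.5]
scene (array([485.8, 324.7]), array([59. , 66.5]), 3.4, 136) [117. 119. 116.]
scene (array([439.5,  -3.2]), array([60.2, 61.2]), 9.5, 120) [195.5 194.  185. ]
scene (array([ 424.4, -118.2]), array([59. , 61.8]), 77.5, 131) [113. 111. 108.]
scene (array([ 424., -244.]), array([57.7, 61.6]), 76.0, 140) [ 32.  161.  159.5]
scene (array([ 422.2, -487.5]), array([45.6, 26.8]), 84.8, 166) [93.5 59.  37. ]
scene (array([ 315.6, -347.1]), array([58.1, 59.3]), 49.1, 141) [217. 127. 159.]
scene (array([ 249.9, -236.3]), array([58.8, 64.5]), 71.6, 137) [209.
[... 1506 characters left out ...]
96, np.float64(-8.6), np.float64(-6
wrist (array([543.1,  21.6]), array([60.1, 58.9]), 65.6, 306) [254. 168. 224.]
wrist (array([ 542., -264.]), array([62., 66.]), 0.0, 246) [230. 237. 231.]
wrist (array([439.1,  -3.6]), array([60.5, 59.2]), 9.5, 318) [229.5 233.  232. ]
wrist (array([ 424.6, -118.1]), array([58.4, 59.2]), 77.5, 279) [140. 144. 143.]
wrist (array([ 423.3, -243.9]), array([59.8, 58.7]), 75.1, 289) [  9. 221. 226.]
wrist (array([419.7, 116.2]), array([16.3, 50.9]), 81.5, 61) [12. 64. 27.]
wrist (array([ 315.5, -346. ]), array([60.7, 58.8]), 49.4, 301) [252. 157. 203.]
  wrist right [(1354, np.float64(-10.5), np.float64(-7.9), np.float64(-4.1)), (3394, np.float64(-8.9), np.floa
```

jog_arm(motion=[-0.1,0.06,-0.3,0,0,0,-0.1,0.06,-0.6,0,0,0,0,0,-0.6,0,0,0,0,0,-0.3,0,0,0,0,0,0,0,0,0])

```text
t: 24.98
eef_pos: [0.4235, -0.1155, 0.1456]
tool_rot: [0.995, -0.103, -0.002, 0.0]
ft_force: [-0.0, 0.1, 0.9]
opening: 0.0854
grasp_force: 0.0
```

jog_arm(motion=[0.02,-0.05,-0.3,0,0,0,0,0,-0.6,0,0,0,0,0,-0.6,0,0,0,0,0,-0.55,0,0,0,0,0,-0.42,0,0,0,0,0,0,0,0,0])

```text
t: 25.48
eef_pos: [0.4246, -0.1179, 0.0474]
tool_rot: [0.995, -0.103, -0.002, 0.0]
ft_force: [-1.2, 1.2, 0.3]
opening: 0.0847
grasp_force: 0.0
```

jog_arm(motion=[0,0,0,0,0,0,0,0,0,0,0,0,0,0,0,0,0,0,0,0,0,0,0,0,0,0,0,0,0,0,0,0,0,0,0,0], gripper=50)

```text
t: 25.98
eef_pos: [0.4273, -0.119, 0.051]
tool_rot: [0.995, -0.104, 0.002, -0.0]
ft_force: [-1.1, 0.5, 5.6]
opening: 0.0558
grasp_force: 63.8
```

jog_arm(motion=[0,0,0.4,0,0,0,0,0,0.8,0,0,0,0,0,0.9,0,0,0,0,0,0.9,0,0,0,0,0,0.8,0,0,0,0.1,0.2,0.2,0,0,0.2,0.18,0.6,0,0,0,0.2,0.18,0.75,0,0,0,0.25,0.18,0.75,0,0,0,0.25,0.18,0.75,0,0,0,0.25])

```text
t: 26.82
eef_pos: [0.459, 0.0046, 0.21]
tool_rot: [0.999, -0.043, 0.001, -0.0]
ft_force: [0.3, -0.9, -0.5]
opening: 0.0566
grasp_force: 64.1
```

jog_arm(motion=[0.18,0.75,0,0,0,0.25,0.18,0.75,0,0,0,0.25,0.18,0.75,0,0,0,0.25,0.12,0.75,0,0,0,0.25,0.1,0.75,0,0,0,0.3,0,0.6,0,0,0,0,0,0.3,0,0,0,0,0,0,0,0,0,0,0,0,0,0,0,0])

```text
t: 27.57
eef_pos: [0.489, 0.1888, 0.2093]
tool_rot: [1.0, 0.024, 0.0, 0.0]
ft_force: [-0.5, -1.2, -1.8]
opening: 0.0561
grasp_force: 64.2
```

jog_arm(motion=[0.07,0.11,0,0,0,0,0,0,-0.4,0,0,0,0,0,-0.7,0,0,0,0,0,-0.8,0,0,0,0,0,-0.8,0,0,0,0,0,-0.6,0,0,0,0,0,-0.3,0,0,0,0,0,-0.17,0,0,0,0,0,0,0,0,0,0,0,0,0,0,0])

```text
t: 28.4
eef_pos: [0.4928, 0.1933, 0.0596]
tool_rot: [1.0, 0.024, 0.001, -0.0]
ft_force: [1.1, 0.4, -0.1]
opening: 0.0563
grasp_force: 64.1
```

jog_arm(motion=[0,0,-0.07,0,0,0,0,0,0,0,0,0])

```text
t: 28.57
eef_pos: [0.4926, 0.1937, 0.0566]
tool_rot: [1.0, 0.024, 0.001, -0.0]
ft_force: [-0.6, -1.0, 1.0]
opening: 0.0561
grasp_force: 64.1
```

jog_arm(motion=[0,0,0,0,0,0,0,0,0,0,0,0,0,0,0,0,0,0,0,0,0,0,0,0,0,0,0.4,0,0,0,0,0,0.8,0,0,0,0,0,0.9,0,0,0,0,0,0.9,0,0,0,0,0,0.9,0,0,0,0,0,0.6,0,0,0.5], gripper=85)

```text
t: 29.4
eef_pos: [0.4927, 0.1937, 0.2399]
tool_rot: [0.999, 0.05, 0.002, -0.001]
ft_force: [0.1, 0.1, 0.3]
opening: 0.0849
grasp_force: 0.0
```

jog_arm(motion=[0.2,-0.4,0.3,0,0,1,0.3,-0.5,0.3,0,0,1,0.32,-0.53,0.3,0,0,1,0.32,-0.53,0,0,0,1,0.32,-0.53,0,0,0,1,0.32,-0.53,0,0,0,1,0.32,-0.53,0,0,0,1,0.32,-0.53,0,0,0,1,0.32,-0.53,0,0,0,1,0.32,-0.53,0,0,0,1], gripper=60)

```text
t: 30.23
eef_pos: [0.6148, -0.0133, 0.2721]
tool_rot: [0.838, 0.545, 0.0, 0.0]
ft_force: [0.1, -0.7, -0.3]
opening: 0.0595
grasp_force: 0.0
```

jog_arm(motion=[0.32,-0.53,0,0,0,1,0.32,-0.53,0,0,0,1,0.32,-0.53,0,0,0,1,0.32,-0.53,0,0,0,1,0,0,0,0,0,0,0,0,0,0,0,0])

```text
t: 30.73
eef_pos: [0.6656, -0.0988, 0.2714]
tool_rot: [0.71, 0.704, -0.0, 0.0]
ft_force: [0.2, 0.0, 0.7]
opening: 0.06
grasp_force: 0.0
```

Run:
```python
from h import *
s=read_state();print(s['joints'].round(2),s['eef_pos'])
for n in('wrist','scene','side'):
    im,d,c=grab(n,n+'_c.png');W=cloud(d,c);P,C=pts([(im,W)])
    for z0,z1 in((.187,.202),(.11,.18)):
        k=box(P,.64,.71,-.23,.03,z0,z1)
        if k.sum()>20:print(n,'board',z0,rect(P[k]),np.percentile(P[k,2],[50,95]).round(4))
    k=box(P,.3,.78,-.52,-.43,.115,.126)
    if k.sum()>20:print('plank',rect(P[k]))
    k=box(P,.3,.78,-.425,-.36,.0155,.022)
    q=P[k]
    if k.sum()>20:
        (v,u,xx,yy)=cv2.fitLine((q[:,:2]*1000).astype(np.float32),cv2.DIST_HUBER,0,.01,.01).ravel();print('batten',len(q),v,u,xx,yy)
        r=(q[:,0]*1000-xx)*-u+(q[:,1]*1000-yy)*v;print(np.percentile(r,[2,10,50,90,98]).round(1))
        k2=abs(r)<13;print(rect(q[k2]))
```

```text
[-0.1   0.37  0.25  1.35 -0.09  1.43  0.14] [ 0.66556076 -0.09876712  0.27144231]
wrist board 0.187 (array([ 673.6, -103.8]), array([ 14.1, 219.2]), 0.2, 6725) [0.1951 0.1962]
batten 80 0.9988676 0.047577284 556.3624 -390.34216
[-7.7 -5.5 -0.   3.9  5. ]
(array([ 519.1, -391.1]), array([ 14.4, 107.4]), 88.8, 80)
scene board 0.187 (array([ 674. , -110.3]), array([ 15.5, 210.9]), 0.4, 451) [0.1957 0.1988]
scene board 0.11 (array([ 676.1, -110.2]), array([212.5,  13.7]), 89.5, 416) [0.1412 0.172 ]
plank (array([ 554.4, -465.9]), array([ 21.7, 340. ]), 85.4, 1381)
batten 853 0.99705637 -0.07667232 567.2197 -395.77707
[-8.8 -7.2  0.   7.3  9. ]
(array([ 524. , -390.9]), array([ 23.7, 410.3]), 85.9, 851)
side board 0.187 (array([ 670.3, -106.6]), array([ 21.4, 223. ]), 0.6, 464) [0.1933 0.1971]
side board 0.11 (array([ 665.2, -105.8]), array([ 17.6, 222.8]), 3.0, 1294) [0.145  0.1762]
plank (array([ 549.8, -466.6]), array([ 22.6, 341.1]), 85.7, 1168)
batten 645 0.99634755 -0.085390925 536.73413 -394.59695
[-9.1 -7.3 -0.   7.   9. ]
(array([ 512.2, -392.4]), array([ 19.9, 422.8]), 85.4, 645)
```

View pics/wrist_c.png

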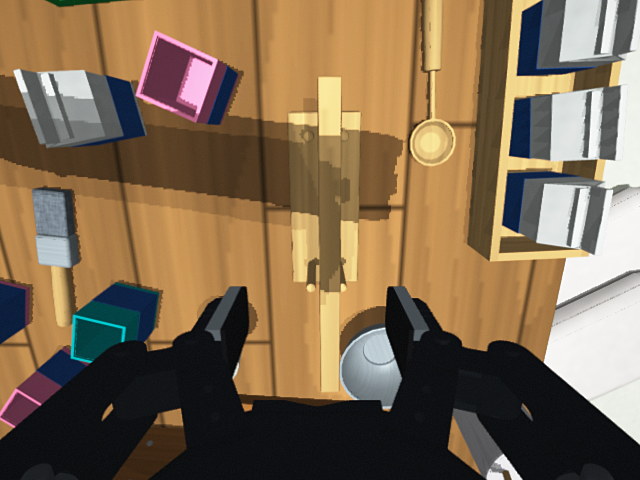

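jog_arm(motion=[0.1,-0.06,-0.3,0,0,0.06,0.1,-0.06,-0.6,0,0,0.06,0,0,-0.6,0,0,0,0,0,-0.6,0,0,0,0,0,-0.4,0,0,0,0,0,-0.25,0,0,0,0,0,0,0,0,0,0,0,0,0,0,0])

```text
t: 31.55
eef_pos: [0.6735, -0.1014, 0.1616]
tool_rot: [0.704, 0.71, -0.0, -0.0]
ft_force: [-0.6, -0.0, 1.4]
opening: 0.0597
grasp_force: 0.0
```

jog_arm(motion=[0,0,0,0,0,0,0,0,0,0,0,0,0,0,0,0,0,0,0,0,0,0,0,0,0,0,0,0,0,0,0,0,0,0,0,0,0,0,0,0,0,0], gripper=5)

```text
t: 32.13
eef_pos: [0.6741, -0.1018, 0.1627]
tool_rot: [0.704, 0.71, 0.001, 0.001]
ft_force: [-0.1, 0.0, 5.1]
opening: 0.0131
grasp_force: 59.9
```

jog_arm(motion=[0,0,0.3,0,0,0,0,0,0.5,0,0,0,0,0,0.7,0,0,0,0,0,0.7,0,0,0,0,0,0.7,0,0,0,0,0,0.7,0,0,0,0,0,0.5,0,0,0,0,0,0.2,0,0,0,0,0,0,0,0,0,0,0,0,0,0,0])

```text
t: 32.97
eef_pos: [0.6732, -0.1018, 0.3324]
tool_rot: [0.704, 0.71, -0.0, -0.001]
ft_force: [0.3, 0.9, -5.0]
opening: 0.0135
grasp_force: 58.8
```

jog_arm(motion=[-0.1,-0.3,0,0,0,-0.7,-0.18,-0.5,0,0,0,-0.95,-0.18,-0.5,0,0,0,-0.95,-0.18,-0.5,0,0,0,-0.95,-0.18,-0.5,0,0,0,-0.95,-0.18,-0.5,0,0,0,-0.95,-0.18,-0.5,0,0,0,-0.95,-0.18,-0.5,0,0,0,-0.95,-0.18,-0.5,0,0,0,-0.95,-0.18,-0.5,0,0,0,-0.95])

```text
t: 33.8
eef_pos: [0.6036, -0.2943, 0.3311]
tool_rot: [0.955, 0.298, -0.001, -0.001]
ft_force: [0.0, 1.2, -3.9]
opening: 0.0132
grasp_force: 58.8
```

jog_arm(motion=[-0.2,-0.55,0,0,0,-0.95,-0.2,-0.55,0,0,0,-0.95,-0.2,-0.55,0,0,0,-0.95,-0.2,-0.55,0,0,0,-0.95,-0.2,-0.55,0,0,0,-0.95,-0.2,-0.55,0,0,0,-0.95,-0.1,-0.3,0,0,0,-0.8,0,0,0,0,0,0,0,0,0,0,0,0,0,0,0,0,0,0])

```text
t: 34.63
eef_pos: [0.5531, -0.4366, 0.332]
tool_rot: [0.999, -0.034, -0.001, -0.001]
ft_force: [0.5, 0.3, -3.2]
opening: 0.0129
grasp_force: 58.8
```

jog_arm(motion=[0,-0.07,-0.2,0.4,-0.03,-0.02,0,-0.07,-0.3,0.4,-0.03,-0.02,0,-0.07,-0.3,0.4,-0.03,0,0,-0.07,-0.2,0.4,-0.03,0,0,0,0,0.4,-0.04,0,0,0,0,0,0,0,0,0,0,0,0,0,0,0,0,0,0,0])

```text
t: 35.3
eef_pos: [0.5535, -0.4482, 0.2939]
tool_rot: [0.994, -0.036, 0.005, -0.104]
ft_force: [-0.3, -0.4, -4.0]
opening: 0.0133
grasp_force: 58.9
```

Run:
```python
from h import *
from scipy.spatial.transform import Rotation as Ro
s=read_state();print(s['joints'].round(2),s['eef_pos'],Ro.from_quat(s['tool_rot']).as_matrix().round(3).tolist())
ex=-np.array([np.cos(np.radians(85.5)),np.sin(np.radians(85.5))]);ey=np.array([-ex[1],ex[0]])
o=np.array([.5551,-.4261])
for n in('scene','side'):
    im,d,c=grab(n,n+'_d.png');W=cloud(d,c);P,C=pts([(im,W)])
    q=P[:,:2]-o;lx=q@ex;ly=q@ey
    k=(abs(ly)<.2)&(lx>-.12)&(lx<.03)&(P[:,2]>.125)&(P[:,2]<.31)
    A=np.c_[lx,ly,P[:,2]][k]*1000
    A=A[C[k].sum(1)>60]
    print(n,len(A),'lx,ly,z pcts',np.percentile(A,[1,5,50,95,99],axis=0).round(0).tolist())
```

```text
[ 0.38  0.6   0.58  1.07 -0.46  1.7  -0.77] [ 0.55350084 -0.44822139  0.29391833] [[0.997, -0.07, 0.017], [-0.072, -0.976, 0.207], [0.002, -0.207, -0.978]]
scene 654 lx,ly,z pcts [[-16.0, -51.0, 152.0], [-14.0, -26.0, 160.0], [1.0, 56.0, 222.0], [18.0, 107.0, 299.0], [25.0, 107.0, 309.0]]
side 653 lx,ly,z pcts [[-10.0, -118.0, 150.0], [-3.0, -117.0, 156.0], [12.0, -82.0, 222.0], [27.0, 42.0, 295.0], [30.0, 76.0, 307.0]]
```

View pics/side_d.png

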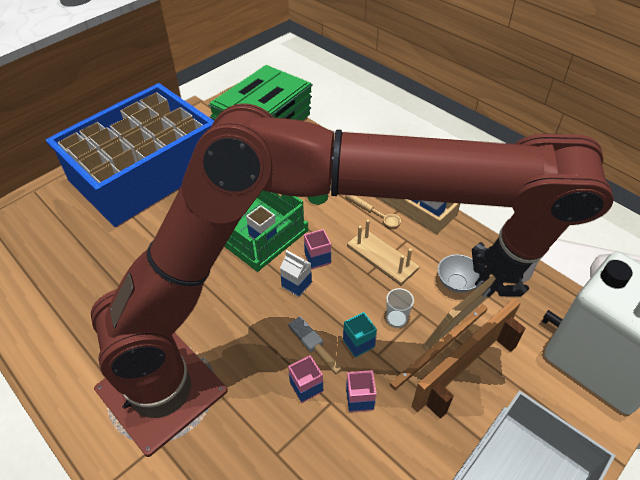

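The board hangs above the ledge at side (460,310) with its plywood towards the plank and the slate outwards. Next I'll lower it into the gap.

jog_arm(motion=[0,0,-0.3,0,0,0,0,0,-0.5,0,0,0,0,0,-0.5,0,0,0,0,0,-0.5,0,0,0,0,0,-0.5,0,0,0,0,0,-0.4,0,0,0,0,0,-0.3,0,0,0,0,0,-0.2,0,0,0,0,0,0,0,0,0,0,0,0,0,0,0])

```text
t: 36.23
eef_pos: [0.5528, -0.4489, 0.1659]
tool_rot: [0.994, -0.037, 0.005, -0.105]
ft_force: [0.1, -0.4, -3.3]
opening: 0.0135
grasp_force: 58.9
```

jog_arm(motion=[0,0,-0.15,0,0,0,0,0,-0.15,0,0,0,0,0,-0.1,0,0,0,0,0,-0.06,0,0,0,0,0,0,0,0,0])

```text
t: 36.65
eef_pos: [0.5525, -0.4488, 0.1464]
tool_rot: [0.994, -0.037, 0.004, -0.105]
ft_force: [-0.1, 0.3, -4.3]
opening: 0.0131
grasp_force: 58.8
```

jog_arm(motion=[0,0.06,0,0,0,0,0,0.06,0,0,0,0,0,0,0,0,0,0,0,0,0,0,0,0])

```text
t: 36.98
eef_pos: [0.5529, -0.444, 0.1476]
tool_rot: [0.994, -0.037, 0.005, -0.105]
ft_force: [-0.2, -0.5, -4.2]
opening: 0.0131
grasp_force: 58.9
```

jog_arm(motion=[0,0.04,-0.04,0,0,0,0,0.04,0,0,0,0,0,0,0,0,0,0])

```text
t: 37.23
eef_pos: [0.5528, -0.4414, 0.1461]
tool_rot: [0.994, -0.037, 0.005, -0.104]
ft_force: [1.7, -1.2, -1.4]
opening: 0.0133
grasp_force: 59.4
```

jog_arm(motion=[0,0.05,-0.04,0,0,0,0,0.05,0,0,0,0,0,0,0,0,0,0])

```text
t: 37.48
eef_pos: [0.553, -0.4398, 0.1463]
tool_rot: [0.994, -0.037, 0.006, -0.102]
ft_force: [1.8, -7.0, 6.0]
opening: 0.0134
grasp_force: 60.4
```

jog_arm(motion=[-0.006,-0.08,-0.013,0.21,-0.016,0,-0.006,-0.08,-0.015,0.21,-0.016,0,-0.006,-0.08,-0.017,0.21,-0.016,0,-0.006,-0.08,-0.02,0.21,-0.016,0,0,0,0,0,0,0,0,0,0,0,0,0])

```text
t: 37.98
eef_pos: [0.5519, -0.453, 0.1436]
tool_rot: [0.988, -0.038, 0.008, -0.146]
ft_force: [0.9, -7.7, 7.9]
opening: 0.0132
grasp_force: 60.8
```

jog_arm(motion=[0,0,0,0,0,0,0,0,0,0,0,0,0,0,0,0,0,0,0,0,0,0,0,0,0,0,0,0,0,0], gripper=34)

```text
t: 38.4
eef_pos: [0.5518, -0.4492, 0.1411]
tool_rot: [0.988, -0.037, 0.006, -0.149]
ft_force: [0.5, -0.2, -0.5]
opening: 0.0342
grasp_force: 0.0
```

jog_arm(motion=[0,-0.06,0.2,0,0,0,-0.01,-0.15,0.48,0,0,0,-0.01,-0.18,0.6,0,0,0,-0.01,-0.2,0.7,0,0,0,-0.01,-0.1,0.7,0,0,0,0,0,0.7,-0.6,0,0,0,0.2,0.7,-0.7,0,0,0,0.4,0.3,-0.7,0,0,0,0.6,0,-0.8,0,0,0,0.8,0,0,0,0])

```text
t: 39.23
eef_pos: [0.5509, -0.3964, 0.319]
tool_rot: [0.999, -0.035, 0.014, 0.0]
ft_force: [0.8, 2.2, -0.7]
opening: 0.0342
grasp_force: 0.0
```

jog_arm(motion=[0,0.9,0,0,0,0,0,0.9,0,0,0,0,0,0.9,0,0,0,0,0,0.9,0,0,0,0,0,0.9,0,0,0,0,0,0.6,0,0,0,0,0,0,0,0,0,0])

```text
t: 39.82
eef_pos: [0.5512, -0.1869, 0.3175]
tool_rot: [0.999, -0.032, 0.012, -0.004]
ft_force: [0.8, -0.3, 1.0]
opening: 0.0341
grasp_force: 0.0
```

Run:
```python
from m import *
import io,contextlib
measure('e')
ex=-np.array([np.cos(np.radians(85.5)),np.sin(np.radians(85.5))]);ey=np.array([-ex[1],ex[0]])
o=np.array([.5551,-.4261])
for n in('scene','side'):
    im,d,c=grab(n);W=cloud(d,c);P,C=pts([(im,W)])
    q=P[:,:2]-o;L=np.c_[q@ex,q@ey,P[:,2]]*1000
    for z0,z1 in((25,40),(60,70),(100,110),(165,180)):
        k=(abs(L[:,1])<140)&(abs(L[:,0])<75)&(L[:,2]>z0)&(L[:,2]<z1)
        if k.sum()>10: print(n,z0,k.sum(),np.percentile(L[k,0],[5,50,95]).round(1),np.percentile(L[k,1],[1,99]).round(1))
a=cv2.imread('pics/scene_e.png')[120:470,150:550];b=cv2.imread('pics/side_e.png')[120:470,170:570]
cv2.imwrite('pics/fin.png',cv2.resize(np.hstack([a,b]),(800,350)))
```

```text
39.8167 [ 0.5512 -0.1869  0.3175] [-0.22  0.15  0.55  1.54 -0.09  1.45 -1.3 ]
scene (array([899.2, 113.2]), array([60.8,  6.7]), 11.3, 40) [ 98.  100.   99.5]
scene (array([751., 340.]), array([55.2, 60.8]), 45.0, 110) [188.5 187.5 178.5]
scene (array([720.1, 176.8]), array([61.6, 27.2]), 13.1, 49) [19. 72. 35.]
scene (array([ 684.7, -508.9]), array([47., 32.]), 83.7, 206) [97. 61. 38.]
scene (array([541.7,  22.1]), array([60.5, 62.3]), 65.4, 130) [216.  128.5 153.5]
scene (array([ 545.2, -265.6]), array([67.6, 67.6]), 36.9, 164) [203.  199.5 184.5]
scene (array([489.5, 192.2]), array([61.1, 60.1]), 2.0, 127) [159. 166. 158.]
scene (array([462.7,   0.7]), array([13.4, 58.3]), 5.9, 56) [211.5 215.5 214. ]
scene (array([ 423.4, -243.6]), array([58.2, 60.1]), 76.0, 136) [ 32.5 161.  161. ]
scene (array([ 422.1, -487.4]), array([45.5, 26.6]), 84.0, 163) [93. 59. 37.]
scene (array([ 315.6, -348. ]), array([59. , 60.7]), 49.1, 140) [218. 128. 159.]
scene (array([ 249.5, -236.5]), array([59.5, 63.9]), 71.6, 130) [209.  125.  153.5]
  scene left [(157, np.float64(-10.9), np.float64(-4.3), np
[... 2646 characters left out ...]
.  29.5]
  wrist left [None, None]
  wrist right [(1714, np.float64(-9.2), np.float64(-2.3), np.float64(4.0)), (1638, np.float64(-9.0), np.float64(-2.9), np.float64(2.2))]
  wrist near [(29, np.float64(-1.9), np.float64(3.9), np.float64(4.8)), (345, np.float64(3.2), np.float64(4.0), np.float64(4.8))]
  wrist far [None, None]
scene 25 193 [-14.6 -11.   63.4] [-117.1  106. ]
scene 60 121 [-3.3 -0.9 64.4] [-117.3  105.8]
scene 100 126 [ 9.1 11.7 49.7] [-127.1  117.4]
scene 165 777 [30.6 38.2 45.2] [-111.7  103.8]
side 25 189 [-12.1  50.6  68.8] [-119.9  119.2]
side 60 142 [-1.6 50.6 66.2] [-119.7  119.2]
side 100 157 [12.2 50.5 52. ] [-136.4  132.2]
side 165 611 [33.3 39.8 46.1] [-117.9  100.1]
```

View pics/fin.png

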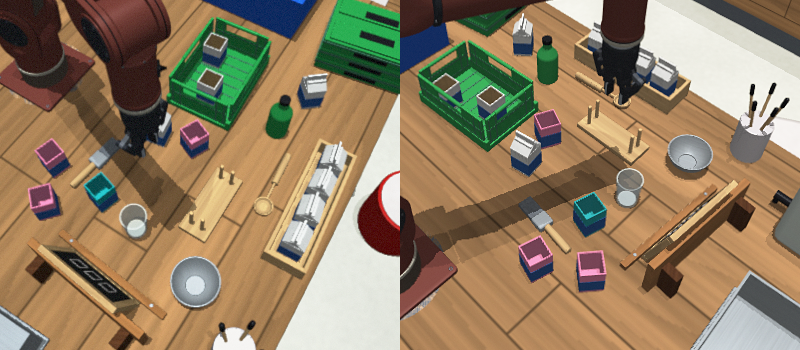

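The crate walls are upright, with both cartons standing inside at crop (215,45) and (210,80). One was nudged but is still upright. The board leans slate-outwards with its foot against the batten, and its measured face line matches the expected 18° lean.

```bash
python3 -c "
from h import *
print(job.sign_off())"
```

```text
the job is handed in; nothing more can be done
None
```

The job is handed in: the long sides then the ends of the crate are upright, both cut-open cartons stand on its floor, and the chalkboard leans slate-outwards on the plank with its foot against the batten. One placed carton was knocked about 5 cm aside inside the crate, but it was still upright at the last look.

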